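# Tuck the press plate under its hooks, lay it down and lock it

## Robot

A 6-joint arm with a two-finger parallel gripper is mounted at the origin on the work surface. World frame = base frame: x ahead of the robot, y to its left, z up, the work surface at z = 0. Lengths are in m, angles in rad, forces in N, time in s.
With the tool pointing down it reaches from about 0.375 to 0.9 m from the base axis. Payload 3.1 kg.
Tool frame: the origin (TCP) lies on the centre line of the jaws, within the pads' length; the fingertips stand 22 mm ahead of it and the grasp point (between the pads) lies 3 mm ahead of it; z points along the fingers, y is the line along which they close (so a half turn about z gives the same grasp; the last joint's range is limited). The gripper opens to 87 mm and grips with 3 to 60 N. Pads are 19 mm wide; open, the fingers measure 117 mm over their backs; the gripper's body (75 mm by 190 mm) begins 51 mm behind the grasp point.
Start: joints at [-0.178, 0.527, 1.433, -0, 1.181, -0.178], TCP at [0.625, 0, 0.245] pointing down, gripper open.
Joint ranges: [-3.08, 3.08], [-0.75, 2.2], [0.22, 2.44], [-1.43, 4.57], [0, 2.65], [-2.85, 2.85]. Speed limits (rad/s): [2.79, 2.79, 3.14, 3.14, 3.14, 3.14].

## Interface

Orientations are given as a unit quaternion [x, y, z, w].
In Python, from station import robot, cams, workorder gives the robot as it stands.
- The arm moves only by the shell command python3 -m jog 'ROWS' [FORCE]. ROWS is JSON, a list of rows, each an object with "slide": the shift along the world's x, y, z in cm, a list of three; "delta_rot": the turn, a rotation vector about the world's x, y, z in rad, a list of three; "fingers": the opening, from 0 (shut) to 1 (fully open). In form: [{"slide": [tx, ty, tz], "delta_rot": [ax, ay, az], "fingers": fingers}, ...]. A call has 1 to 20 rows; each row shifts and turns the commanded pose from where the row before left it; what a row does not reach is not made up. A row lasts 1/8 s, in which the tool goes at most 62.5 mm and 10.7 degrees, less where a joint would pass 70% of its speed; a pose out of reach is approached as far as the arm can. A call with a gripper value outside its range is refused whole. The fingers move at their own pace and stop on an object; FORCE is the grip in N (left out, the last holds). Time passes only in rows, so rows that do not move let the fingers close. It gives the time, the measured TCP pose, the force, the opening and the grip force at its end, in the units of the state.
- robot.read_state(): the state, without advancing time (a new reading comes with each control period).
- cams.get_image(name): name is "scene" or "side" or "wrist"; returns the picture (400x640x3 uint8, blue, green, red); there is no depth.
- cams.get_calibration(name): a dict with "vfov" (degrees; the focal length in pixels is half the picture's height over the tangent of half this angle, whatever the lens; pixels are square), "cx", "cy" (the principal point, pixels), "R" (3x3) and "t" (3): a world point X has camera coordinates R X + t; the wrist camera has in their place "mount" (4x4, takes a point from camera to tool coordinates, whose origin is the TCP and whose axes are the flange's). Camera axes: x right, y down, z forward; pixel columns grow to the right and rows downward; lengths in m; the calibration is good to about 2 mm. A picture is of the moment at which its call begins: read the wrist's pose just before it. get_calibration takes no time and is no camera call.
- workorder.finish_job(): hands the job in; it is judged then, once.
The state is a dict: "time": time; "q": joint angles; "qd": joint speeds; "joint_efforts": joint torques, N m; "eef_pos": TCP position; "tool_rot": TCP orientation; "force": force on the tool from outside, world axes, zero at the start; "wrist_torque": the same for the moment, N m; "opening": finger opening in m; "grip_force": force on a finger pad.
Only numpy, scipy, OpenCV 4.12 (cv2) and the standard library are available. Lean on these libraries where they do the work, as an engineer would, in place of code of your own. Each camera call takes 0.05 s, during which the arm holds its last target. There are 200 camera calls.

## Task

Clamp the brass sheet in the folding press: pick up the heavy steel plate by its rib and, holding its toothed front well raised, rest its straight tail edge on the press bed, tucked under the two hook lips against the wall. Then pivot the front gently down, without letting it slam, until the plate lies flat and central between the wall and the stop tabs, and turn the knurled clamp clockwise until it stops tight with its finger over the plate. Leave everything else on the bench where it is.

Things in the scene. Friction and masses are not known exactly. Their poses are not given: they have to be found in the camera images.
- plate: Loose steel plate (0.6 to 0.95 kg), at first flat on the bench. 110 mm long (own x), 80 wide (y), 8 thick. Origin: centre of the underside; z up. The -x edge (tail) is straight; the +x edge (front) has three teeth 20 mm long, the middle one 30 mm wide at y = 0. On top stands a dark grip rib, 60 mm along x, 14 mm wide, 8 to 41 mm above the underside, within 5 mm of the centre of mass.
- plate_tail (a point): Middle of the plate's lower tail edge, at (-55, 0, 0) mm in the plate's frame.
- plate_front (a point): Middle of the plate's lower front edge, at (55, 0, 0) mm in the plate's frame.
- press: Folding press for thin brass sheet, fixed to the bench. Aluminium bed 200 mm long (own x, from -95 to 105), 110 wide (y), its flat top 14 mm above the origin (centre of the underside; z up). At the -x end is a wall with two hook lips, further on two stop tabs, near the +x end the clamp. The plate belongs between wall and tabs with 3 mm to spare, tail under the lips; it cannot be dropped or slid in level.
- press_wall (a point): Foot of the wall's inner face, (-75, 0, 14) mm in the press's frame: where the middle of the plate's lower tail edge belongs. The wall is 90 mm wide. From it two dark hook lips (28 mm wide, at y = -30 and +30 mm) overhang the bed by 8 mm, to x = -67; undersides 12 mm above the bed, tops 18 mm.
- press_tabs (a point): Middle between the two stop tabs, on the bed at their inner faces: (38, 0, 14) mm in the press's frame. The tabs are 16 mm wide, at y = -30 and +30 mm, and 5 mm high.
- clamp (a joint): Angle (rad) of the knurled clamp knob about its vertical axis; grows clockwise seen from above; 0 to 2.2. A flat finger turns with it, 55 mm long from the axis, 16 wide, 6 thick, underside 1.7 mm above the seated plate. At the start (0 to 0.5) it points away; at 2.2 it points to the press's -x, over the plate's middle tooth, and stops dead. Friction about 0.12 N m; stays where left.
- clamp_grip (a point): On the knob's vertical axis, (80, 0) mm in the press's frame, at the height to grip, 31 mm above the bed. The knob is a knurled cylinder 32 mm in diameter, from 16 to 42 mm above the bed.
- dropper_a: Bystander, to be left alone: dark dropper bottle, 25 mm diameter, 78 mm tall. Origin: centre of the underside.
- dropper_b: Bystander, to be left alone: brownish dropper bottle, 25 mm diameter, 78 mm tall. Origin: centre of the underside.
- varnish: Bystander, to be left alone: white bottle, 60 mm diameter, 150 mm tall. Origin: centre of the underside.
- pot: Bystander, to be left alone: small paint pot, 38 mm diameter, 35 mm tall. Origin: centre of the underside.
- marker: Bystander, to be left alone: grey and black marker lying down, 125 mm long, 12 mm thick. Origin: centre of the underside.
- parts_tray: Bystander, to be left alone: white open tray, 110 x 150 mm, 30 mm tall. Origin: centre of the underside.
- sprue: Bystander, to be left alone: flat grey plastic frame, 100 x 130 mm, 5 mm thick. Origin: centre of the underside.
Not all that is in view belongs to the job. What is shaped like the plate but orange is not meant.

How it is judged:
On the way, in this order (a step that is already met when the one before it is completed fails the run):
1. the plate's tail edge rests on the bed under the lips, with the front still raised by more than 0.1 rad (x of plate_tail in the frame of press below -0.0695 m and y of plate_tail in the frame of press between -0.012 and 0.012 m and z of plate_tail in the frame of press below 0.0175 m and angle between plate's own z axis and vertical above 0.1 rad), for 0.1 s.
2. the plate lies flat in the press, tail under the lips (x of plate_tail in the frame of press below -0.0695 m and y of plate_tail in the frame of press between -0.012 and 0.012 m and z of each of plate_tail, plate_front in the frame of press below 0.0165 m and y of plate_front in the frame of press between -0.015 and 0.015 m and angle between plate's own z axis and vertical below 0.03 rad), for 0.2 s.
3. the clamp is turned to its stop over the plate (value of joint clamp above 2.12 rad), for 0.2 s.
At the end, for the whole second after the job is handed in: The plate lies flat on the press bed (within 0.03 rad, both lower edges within 2.5 mm of the bed), its tail within 5.5 mm of the wall under the lips and central within 12 mm (front edge within 15 mm); the clamp is within 0.08 rad of its stop at 2.2 rad, its finger over the plate; all at rest (all of step 2 and value of joint clamp above 2.12 rad and linear speed of plate below 0.02 m/s and angular speed of plate below 0.1 rad/s and velocity of joint clamp below 0.05 rad/s); the robot touches nothing.
It fails at once if the plate is let fall or slammed down: with its tail at the lips it turns faster than 2.5 rad/s (x of plate_tail in the frame of press below -0.066 m and y of plate_tail in the frame of press between -0.012 and 0.012 m and z of plate_tail in the frame of press below 0.022 m and angular speed of plate above 2.5 rad/s).
It fails at once if a bystander is moved by more than 30 mm (distance of any of dropper_a, dropper_b, varnish, pot, marker, parts_tray, sprue from where it was at the start of the episode above 0.03 m).
It also fails if it takes over 72 s, if anything falls off the work surface, if the arm or the gripper's body presses on something with over 40 N, if the wrist force passes 120 N, or if a joint passes its speed limit or range.

## Working session

There is one attempt and no reset: what is moved stays moved. The work goes in short steps, Python scripts to look and compute and a shell command to move; the robot and the scene stay as the last step left them, time stands still between calls to the robot, and variables do not carry over. Pictures are saved under pics/ and viewed, at most 11 in all, crops included, and the job is handed in when it is done.

```bash
mkdir -p pics; ls
python3 - <<'E'
from station import robot,cams
import cv2
for n in("scene","side","wrist"):
    s=robot.read_state(); im=cams.get_image(n); cv2.imwrite(f"pics/{n}0.png",im)
    c=cams.get_calibration(n); print(n,c)
print(s)
E
```

```text
pics
scene {'vfov': 44.027749858201645, 'cx': 323.12533966513325, 'cy': 193.75923303476412, 'R': array([[ 0.59108747,  0.80630388,  0.02212822],
       [ 0.44301189, -0.30159439, -0.84426375],
       [-0.67405939,  0.50883679, -0.53547088]]), 't': array([-0.33153277, -0.16543835,  1.70476224])}
side {'vfov': 56.05558910730271, 'cx': 316.6027250424754, 'cy': 196.206756420096, 'R': array([[ 9.07075899e-01, -4.20967088e-01,  1.58245670e-04],
       [-2.92785808e-01, -6.31148188e-01, -7.18281585e-01],
       [ 3.02472784e-01,  6.51489582e-01, -6.95752498e-01]]), 't': array([-0.47683258,  0.20325443,  0.81102439])}
wrist {'vfov': 64.0256306913732, 'cx': 314.1850668195463, 'cy': 192.75412666677653, 'mount': array([[-5.43181900e-06, -9.61695790e-01, -2.74118965e-01,
         7.58400982e-02],
       [ 9.99999539e-01, -2.68541831e-04,  9.22313902e-04,
         2.55168820e-04],
       [-9.60597805e-04, -2.74118833e-01,  9.61695348e-01,
        -1.40346306e-01],
       [ 0.00000000e+00,  0.00000000e+00,  0.00000000e+00,
         1.00000000e+00]])}
{'time': 0.1, 'q': array([-1.78515801e-01,  5.28378203e-01,  1.43380667e+00,  1.83980492e-05,
        1.18140328e+00, -1.78497542e-01]), 'qd': array([-0.00072015, -0.00313844, -0.00352245, -0.00199271,  0.00097487,
       -0.00060509]), 'joint_efforts': array([-3.02360622e-04, -4.40987206e+01, -1.77151054e+01,  6.34850166e-02,
        5.34114777e-02, -3.85449334e-05]), 'eef_pos': array([6.24365425e-01, 1.38991198e-04, 2.43656040e-01]), 'tool_rot': array([ 7.07115360e-01,  7.07097498e-01, -5.62046348e-04, -8.24428986e-04]), 'force': array([-0.58669594,  0.30517691, -0.42215857]), 'wrist_torque': array([-0.01834765,  0.01691356, -0.0656096 ]), 'grip_force': 0.0, 'opening': 0.08725187213393032}
```

View pics/scene0.png

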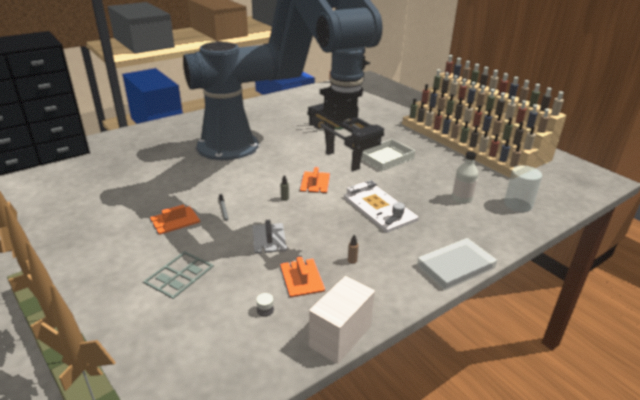

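View pics/wrist0.png

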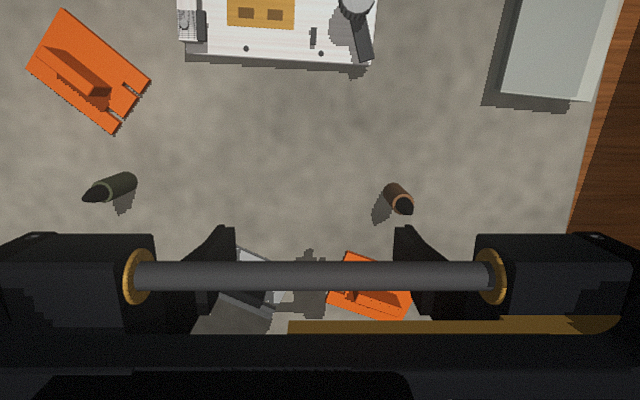

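View pics/side0.png

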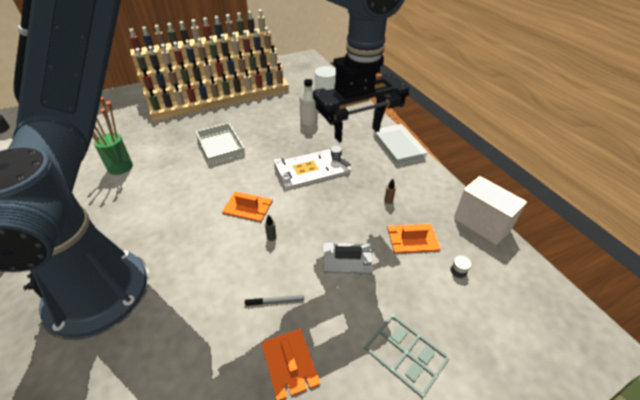

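The scene view shows the steel plate at about (268,237) and the press at (380,203). In the side view the plate is at (347,257) with its teeth to the right, and the press at (312,168) with its clamp at the right end (337,152). The wrist view cuts both off, so I'll move to see them better.

```bash
cat > h.py <<'E'
import numpy as np,cv2
from scipy.spatial.transform import Rotation as Ro
from station import robot,cams
def cam(n):
    c=cams.get_calibration(n); f=200/np.tan(np.radians(c['vfov']/2))
    if n=='wrist':
        s=robot.read_state(); T=np.eye(4); T[:3,:3]=Ro.from_quat(s['tool_rot']).as_matrix(); T[:3,3]=s['eef_pos']
        M=T@c['mount']; R=M[:3,:3].T; t=-R@M[:3,3]
    else: R,t=c['R'],c['t']
    return dict(f=f,cx=c['cx'],cy=c['cy'],R=np.array(R),t=np.array(t))
def ray(c,u,v):
    d=c['R'].T@np.array([(u-c['cx'])/c['f'],(v-c['cy'])/c['f'],1]); return -c['R'].T@c['t'],d
def onz(c,u,v,z):
    o,d=ray(c,u,v); return o+d*(z-o[2])/d[2]
def proj(c,X):
    p=c['R']@np.asarray(X)+c['t']; return c['f']*p[:2]/p[2]+[c['cx'],c['cy']]
E
python3 - <<'E'
from h import *
np.set_printoptions(precision=3,suppress=True)
c=cam('side')
for n,u,v,z in[('plate',347,262,.008),('front',374,262,.008),('tail',322,258,.008),('press',312,168,.014),('wall',285,178,.014),('clamp',337,152,.05),('dropA',270,238,.0),('dropB',390,203,0)]: print(n,onz(c,u,v,z))
c=cam('scene')
for n,u,v,z in[('plate',268,237,.008),('press',380,203,.014),('clamp',397,210,.05)]: print(n,onz(c,u,v,z))
E
```

```text
plate [ 0.524 -0.167  0.008]
front [ 0.58  -0.193  0.008]
tail [ 0.477 -0.133  0.008]
press [0.587 0.163 0.014]
wall [0.5   0.155 0.014]
clamp [0.664 0.159 0.05 ]
dropA [ 0.391 -0.021  0.   ]
dropB [ 0.722 -0.042  0.   ]
plate [ 0.533 -0.154  0.008]
press [0.583 0.182 0.014]
clamp [0.673 0.158 0.05 ]
```

```bash
python3 -m jog '[{"slide":[-2,5,1],"delta_rot":[0,0,0],"fingers":1},{"slide":[-2,6,1],"delta_rot":[0,0,0],"fingers":1},{"slide":[0,0,0],"delta_rot":[0,0,0],"fingers":1},{"slide":[0,0,0],"delta_rot":[0,0,0],"fingers":1},{"slide":[0,0,0],"delta_rot":[0,0,0],"fingers":1}]'
python3 - <<'E'
from h import *
import pickle
c=cam('wrist'); im=cams.get_image('wrist'); cv2.imwrite('pics/wpress.png',im); pickle.dump(c,open('cpress.pkl','wb'))
E
python3 -m jog '[{"slide":[-2,-6,0],"delta_rot":[0,0,0],"fingers":1},{"slide":[-2,-6,0],"delta_rot":[0,0,0],"fingers":1},{"slide":[-1,-6,0],"delta_rot":[0,0,0],"fingers":1},{"slide":[-1,-6,0],"delta_rot":[0,0,0],"fingers":1},{"slide":[0,-6,0],"delta_rot":[0,0,0],"fingers":1},{"slide":[0,-2,0],"delta_rot":[0,0,0],"fingers":1},{"slide":[0,0,0],"delta_rot":[0,0,0],"fingers":1},{"slide":[0,0,0],"delta_rot":[0,0,0],"fingers":1},{"slide":[0,0,0],"delta_rot":[0,0,0],"fingers":1}]'
python3 - <<'E'
from h import *
import pickle
c=cam('wrist'); im=cams.get_image('wrist'); cv2.imwrite('pics/wplate.png',im); pickle.dump(c,open('cplate.pkl','wb'))
a=cv2.imread('pics/wpress.png')[:240]; cv2.imwrite('pics/both.png',np.vstack([a,im[:240]]))
E
```

```text
time: 0.78
eef_pos: [0.5858, 0.1074, 0.2639]
tool_rot: [0.708, 0.707, -0.0, -0.0]
force: [-0.2, 0.2, 0.4]
opening: 0.0871
grip_force: 0.0
time: 1.95
eef_pos: [0.5259, -0.2082, 0.2643]
tool_rot: [0.706, 0.708, 0.0, -0.0]
force: [-0.6, -0.2, 0.4]
opening: 0.0872
grip_force: 0.0
```

View pics/both.png

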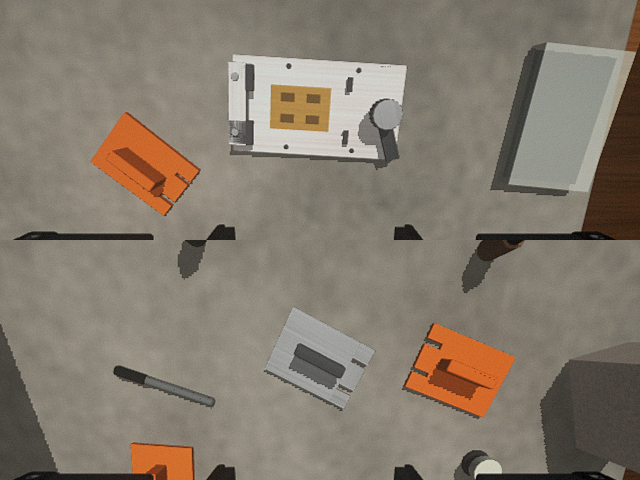

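Top half (press): bed corners are near (234,55), (406,65) and (231,153), the wall with two dark lips is at the left (x≈240–252), the tabs at (349,85) and (345,138), the knob at (387,113) with its finger pointing down. Bottom half (plate): corners at (293,68), (375,110), (342,170), (264,129), the teeth on the right, and the dark rib at about (320,120). The droppers, marker and pot are clear of it.

```bash
cat > m.py <<'E'
from h import *
import pickle
np.set_printoptions(precision=4,suppress=True)
cp=pickle.load(open('cpress.pkl','rb')); cl=pickle.load(open('cplate.pkl','rb'))
def comp(mask,seed):
    n,l,st,ce=cv2.connectedComponentsWithStats(mask.astype(np.uint8)); k=l[seed[1],seed[0]]
    cs,_=cv2.findContours((l==k).astype(np.uint8),cv2.RETR_EXTERNAL,cv2.CHAIN_APPROX_NONE); return max(cs,key=cv2.contourArea)[:,0,:],st[k]
def rect(c,cnt,z):
    P=np.array([onz(c,u,v,z)[:2] for u,v in cnt]); r=cv2.minAreaRect((P*1000).astype(np.float32)); return r,P
a=cv2.imread('pics/wplate.png'); g=a.max(2).astype(int)
for p in[(300,85),(280,125),(250,80),(330,121),(310,137),(400,150)]: print('pl',p,a[p[1],p[0]])
b=cv2.imread('pics/wpress.png')
for p in[(290,70),(340,110),(238,60),(380,70),(200,60),(250,80),(387,113)]: print('pr',p,b[p[1],p[0]])
E
python3 m.py
python3 - <<'E'
import cv2
a=cv2.imread('pics/wplate.png')[55:185,255:385];b=cv2.imread('pics/wpress.png')[40:180,215:425]
A=cv2.resize(a,None,fx=3,fy=3,interpolation=0);B=cv2.resize(b,None,fx=3,fy=3,interpolation=0)
cv2.imwrite('pics/zA.png',A);cv2.imwrite('pics/zB.png',B)
E
```

```text
pl (300, 85) [160 163 161]
pl (280, 125) [154 156 156]
pl (250, 80) [129 145 151]
pl (330, 121) [72 73 72]
pl (310, 137) [86 87 89]
pl (400, 150) [123 135 144]
pr (290, 70) [206 213 210]
pr (340, 110) [197 203 208]
pr (238, 60) [199 204 202]
pr (380, 70) [192 199 202]
pr (200, 60) [119 131 136]
pr (250, 80) [69 74 76]
pr (387, 113) [157 157 161]
```

View pics/zB.png

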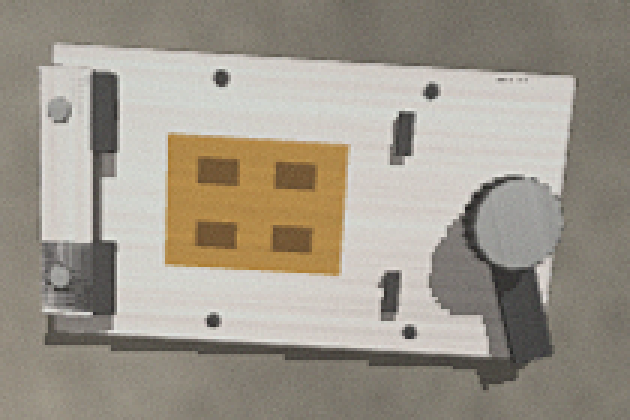

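The 3x crop of the press shows bed corners at (55,44), (575,78) and (48,333), lip front edges at (118,72)–(117,152) and (116,240)–(115,315), and the knob top centred on (515,222).

```bash
cat >> m.py <<'E'
px=lambda x,y:(215+(x-1)/3,40+(y-1)/3)
pts=[(55,44,.014,-95,55),(575,78,.014,105,55),(48,333,.014,-95,-55),(118,72,.032,-67,44),(117,152,.032,-67,16),(116,240,.032,-67,-16),(115,315,.032,-67,-44),(515,222,.056,80,0)]
W=np.array([onz(cp,*px(x,y),z)[:2] for x,y,z,_,_ in pts]); L=np.array([p[3:] for p in pts])/1000
def fit(L,W):
    l=L-L.mean(0);w=W-W.mean(0); th=np.arctan2((l[:,0]*w[:,1]-l[:,1]*w[:,0]).sum(),(l*w).sum())
    R=np.array([[np.cos(th),-np.sin(th)],[np.sin(th),np.cos(th)]]); t=W.mean(0)-R@L.mean(0); return th,t,(W-L@R.T-t)*1000
th,t,r=fit(L,W); print('press yaw',th,'org',t);print(r)
m=(a.max(2)>148)&(a.max(2).astype(int)-a.min(2)<14)
m=cv2.morphologyEx(m.astype(np.uint8),cv2.MORPH_OPEN,np.ones((2,2)))
cnt,st=comp(m,(300,85)); rr,P=rect(cl,cnt,.008); print('plate rect mm',rr,st)
d=a.max(2)<82; cnt2,st2=comp(d,(320,120)); r2,_=rect(cl,cnt2,.041); print('rib',r2,st2)
E
python3 m.py | grep -v '^p[lr] ('
```

```text
press yaw -0.06480390467512795 org [0.5844 0.1747]
[[ 1.6713 -1.1448]
 [-1.264  -0.4026]
 [-1.7988 -0.3669]
 [ 0.7719 -0.1212]
 [ 0.7543  0.254 ]
 [ 0.7561  0.4419]
 [ 0.6656  0.0704]
 [-1.5565  1.2692]]
plate rect mm ((533.5132446289062, -153.75244140625), (79.2085189819336, 109.181884765625), 63.2711067199707) [ 267   69  108  100 4334]
rib ((538.072021484375, -179.28604125976562), (700.3670043945312, 291.3895263671875), 0.12785102427005768) [     0      0    640    335 143526]
```

View pics/zA.png

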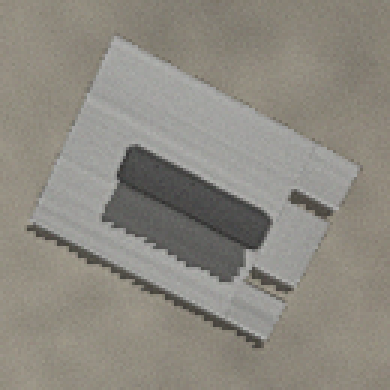

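The crop of the plate shows rib corners at about (130,145), (270,215), (262,250) and (120,182), so its centre is near (196,198). The teeth point to the lower right.

```bash
python3 - <<'E'
from m import *
q=[(130,145),(270,213),(262,250),(119,182)]
R=np.array([onz(cl,255+(x-1)/3,55+(y-1)/3,.041)[:2] for x,y in q]); print(R,R.mean(0), np.linalg.norm(R[0]-R[1]),np.linalg.norm(R[1]-R[2]))
q=[(115,37),(360,168),(262,346),(32,222)]
R=np.array([onz(cl,255+(x-1)/3,55+(y-1)/3,.008)[:2] for x,y in q]);print(fit(np.array([[-55,40],[55,40],[55,-40],[-55,-40]])/1000,R))
E
python3 -m jog '[{"slide":[0.3,2,-4],"delta_rot":[0,0,0.158],"fingers":1},{"slide":[0.3,2,-4],"delta_rot":[0,0,0.158],"fingers":1},{"slide":[0.2,1.4,-4],"delta_rot":[0,0,0.158],"fingers":1},{"slide":[0,0,-1],"delta_rot":[0,0,0.158],"fingers":1},{"slide":[0,0,0],"delta_rot":[0,0,0.158],"fingers":1},{"slide":[0,0,0],"delta_rot":[0,0,0.158],"fingers":1},{"slide":[0,0,0],"delta_rot":[0,0,0.156],"fingers":1},{"slide":[0,0,0],"delta_rot":[0,0,0],"fingers":1},{"slide":[0,0,0],"delta_rot":[0,0,0],"fingers":1}]'
```

```text
pl (300, 85) [160 163 161]
pl (280, 125) [154 156 156]
pl (250, 80) [129 145 151]
pl (330, 121) [72 73 72]
pl (310, 137) [86 87 89]
pl (400, 150) [123 135 144]
pr (290, 70) [206 213 210]
pr (340, 110) [197 203 208]
pr (238, 60) [199 204 202]
pr (380, 70) [192 199 202]
pr (200, 60) [119 131 136]
pr (250, 80) [69 74 76]
pr (387, 113) [157 157 161]
press yaw -0.06480390467512795 org [0.5844 0.1747]
[[ 1.6713 -1.1448]
 [-1.264  -0.4026]
 [-1.7988 -0.3669]
 [ 0.7719 -0.1212]
 [ 0.7543  0.254 ]
 [ 0.7561  0.4419]
 [ 0.6656  0.0704]
 [-1.5565  1.2692]]
plate rect mm ((533.5132446289062, -153.75244140625), (79.2085189819336, 109.181884765625), 63.2711067199707) [ 267   69  108  100 4334]
rib ((538.072021484375, -179.28604125976562), (700.3670043945312, 291.3895263671875), 0.12785102427005768) [     0      0    640    335 143526]
[[ 0.5085 -0.1337]
 [ 0.5603 -0.158 ]
 [ 0.5577 -0.1716]
 [ 0.5043 -0.1469]] [ 0.5327 -0.1525] 0.05715512484027953 0.013892608392221116
(np.float64(-0.47555214281076996), array([ 0.5322, -0.1539]), array([[-0.0252, -0.5357],
       [-0.4839,  0.9726],
       [-1.2282, -0.6248],
       [ 1.7374,  0.1879]]))
time: 3.12
eef_pos: [0.5341, -0.1554, 0.1344]
tool_rot: [0.232, 0.973, 0.0, 0.0]
force: [0.5, 0.1, -0.1]
opening: 0.0871
grip_force: 0.0
```

```bash
python3 -m jog '[{"slide":[-0.1,0.2,-4],"delta_rot":[0,0,0],"fingers":1},{"slide":[0,0,-3],"delta_rot":[0,0,0],"fingers":1},{"slide":[0,0,-2],"delta_rot":[0,0,0],"fingers":1},{"slide":[0,0,-0.9],"delta_rot":[0,0,0],"fingers":0.8},{"slide":[0,0,0],"delta_rot":[0,0,0],"fingers":0.5},{"slide":[0,0,0],"delta_rot":[0,0,0],"fingers":0.3},{"slide":[0,0,0],"delta_rot":[0,0,0],"fingers":0},{"slide":[0,0,0],"delta_rot":[0,0,0],"fingers":0},{"slide":[0,0,0],"delta_rot":[0,0,0],"fingers":0},{"slide":[0,0,0],"delta_rot":[0,0,0],"fingers":0},{"slide":[0,0,0],"delta_rot":[0,0,0],"fingers":0},{"slide":[0,0,0],"delta_rot":[0,0,0],"fingers":0},{"slide":[0,0,0],"delta_rot":[0,0,0],"fingers":0}]' 60
```

```text
time: 4.75
eef_pos: [0.5329, -0.154, 0.0353]
tool_rot: [0.231, 0.973, -0.0, -0.0]
force: [-1.3, 0.4, -0.3]
opening: 0.0134
grip_force: 60.0
```

```bash
python3 -m jog '[{"slide":[0,0,1],"delta_rot":[0,0,0],"fingers":0},{"slide":[0,0,3],"delta_rot":[0,0,0],"fingers":0},{"slide":[0,0,4],"delta_rot":[0,0,0],"fingers":0},{"slide":[0,0,4],"delta_rot":[0,0,0],"fingers":0},{"slide":[0.4,2,1],"delta_rot":[0,0,0.03],"fingers":0},{"slide":[0.4,4,0],"delta_rot":[0,0,0.05],"fingers":0},{"slide":[0.4,4,0],"delta_rot":[0,0,0.05],"fingers":0},{"slide":[0.4,4,0],"delta_rot":[0,0,0.05],"fingers":0},{"slide":[0.4,4,0],"delta_rot":[0,0,0.05],"fingers":0},{"slide":[0.4,4,0],"delta_rot":[0,0,0.05],"fingers":0},{"slide":[0.4,4,0],"delta_rot":[0,0,0.05],"fingers":0},{"slide":[0.4,4,0],"delta_rot":[0,0,0.05],"fingers":0},{"slide":[0.2,3,0],"delta_rot":[0,0,0.02],"fingers":0},{"slide":[0,0,0],"delta_rot":[-0.005,-0.075,0],"fingers":0},{"slide":[0,0,0],"delta_rot":[-0.005,-0.075,0],"fingers":0},{"slide":[0,0,-2],"delta_rot":[-0.005,-0.075,0],"fingers":0},{"slide":[0,0,-2],"delta_rot":[-0.005,-0.075,0],"fingers":0},{"slide":[0,0,-2],"delta_rot":[0,0,0],"fingers":0},{"slide":[0,0,0],"delta_rot":[0,0,0],"fingers":0},{"slide":[0,0,0],"delta_rot":[0,0,0],"fingers":0}]'
cat > tail.py <<'E'
from h import *
np.set_printoptions(precision=4,suppress=True)
th=-.065; org=np.array([.5844,.1747,0]); Rp=Ro.from_euler('z',th).as_matrix()
def tailpose():
    s=robot.read_state(); R=Ro.from_quat(s['tool_rot']).as_matrix()
    # tool y -> plate y, tool z -> -plate z
    Rpl=np.column_stack([np.cross(R[:,1],-R[:,2]),R[:,1],-R[:,2]])
    p=lambda v:1000*Rp.T@(s['eef_pos']+Rpl@(np.array(v)-[0,0,.0353])-org)
    Q=Rp.T@Rpl
    print('tail',p([-.055,0,0]),'front',p([.055,0,0]),'tcp',1000*Rp.T@(s['eef_pos']-org),'tilt',np.arctan2(Q[2,0],Q[0,0]),'yaw',np.arctan2(Q[1,0],Q[0,0]),'roll',Q[2,1],'F',s['force'],s['wrist_torque'])
if __name__=='__main__': tailpose()
E
python3 tail.py
python3 - <<'E'
from h import *
import pickle
for n in('scene','side'): cv2.imwrite(f'pics/{n}1.png',cams.get_image(n))
c=cam('wrist');im=cams.get_image('wrist');cv2.imwrite('pics/w1.png',im);pickle.dump(c,open('c1.pkl','wb'))
a=cv2.imread('pics/side1.png')[90:230,230:400];b=cv2.imread('pics/scene1.png')[130:270,310:480]
up=lambda x:cv2.resize(x,(400,329),interpolation=2)
cv2.imwrite('pics/v1.png',np.vstack([np.hstack([up(a),up(b)]),cv2.resize(im[:220],(800,270))]))
E
```

```text
time: 7.25
eef_pos: [0.5665, 0.1765, 0.1049]
tool_rot: [0.033, 0.988, -0.005, 0.149]
force: [-0.3, -0.3, -7.7]
opening: 0.0136
grip_force: 60.0
tail [-60.1755   0.648   55.0065] front [44.9384  0.5035 87.4262] tcp [-18.0223   0.591  104.9484] tilt 0.2991678125798769 yaw -0.0013752314886821251 roll -2.6144647183328276e-05 F [-0.2695 -0.257  -7.6573] [0.1577 0.5602 0.0288]
```

View pics/v1.png

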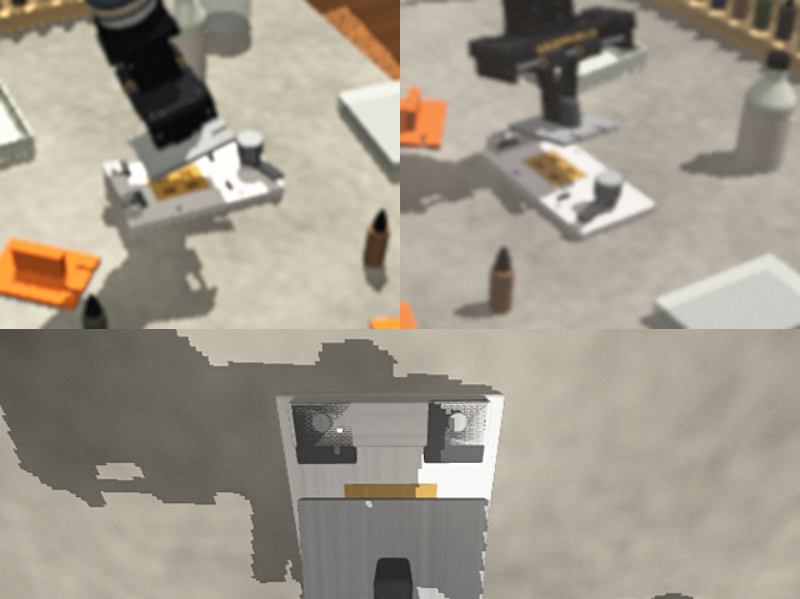

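The plate is tilted front-up above the bed. In the wrist view the lip front edges are at (238–285,109) and (340–387,109), and the plate's tail top edge runs from (238,139) to (392,139).

Run:
```python
from tail import *
import pickle
c=pickle.load(open('c1.pkl','rb'))
im=cv2.imread('pics/w1.png'); g=cv2.cvtColor(im,6)
for u in (250,275,350,375): 
    d=np.diff(g[90:160,u].astype(int)); print(u,[(i+90,d[i]) for i in range(len(d)) if abs(d[i])>18])
for v in(105,150): 
    d=np.diff(g[v,215:410].astype(int)); print(v,[(i+215,d[i]) for i in range(len(d)) if abs(d[i])>18])
P=lambda u,v,z:1000*Rp.T@(onz(c,u,v,z)-org)
for u in(238,285,340,387):print('lip',P(u,108.5,.032))
for u in(238,392):print('tailtop',P(u,138.8,.0626))
```

```text
250 [(109, np.int64(90)), (136, np.int64(-57)), (137, np.int64(-53)), (138, np.int64(33)), (139, np.int64(28))]
275 [(94, np.int64(-21)), (108, np.int64(36)), (109, np.int64(66)), (126, np.int64(-22)), (136, np.int64(-55)), (137, np.int64(-38)), (138, np.int64(28)), (139, np.int64(28))]
350 [(108, np.int64(152)), (109, np.int64(51)), (136, np.int64(-57)), (137, np.int64(-122)), (138, np.int64(24)), (139, np.int64(27))]
375 [(90, np.int64(60)), (93, np.int64(-57)), (94, np.int64(-54)), (107, np.int64(-24)), (108, np.int64(173)), (136, np.int64(-60)), (137, np.int64(-113)), (138, np.int64(23)), (139, np.int64(27))]
105 [(227, np.int64(32)), (236, np.int64(-24)), (237, np.int64(-86)), (283, np.int64(-23)), (284, np.int64(56)), (285, np.int64(78)), (336, np.int64(61)), (337, np.int64(35)), (338, np.int64(-217)), (339, np.int64(25)), (352, np.int64(21)), (385, np.int64(100)), (386, np.int64(46)), (396, np.int64(-79)), (397, np.int64(31))]
150 [(234, np.int64(38)), (238, np.int64(-53)), (239, np.int64(22)), (387, np.int64(30)), (388, np.int64(56)), (390, np.int64(-35))]
lip [-68.0954 -43.6365  32.    ]
lip [-68.0493 -15.8204  32.    ]
lip [-67.9953  16.7309  32.    ]
lip [-67.9492  44.5479  32.    ]
tailtop [-62.1862 -38.322   62.6   ]
tailtop [-62.0526  42.0565  62.6   ]
```

```bash
python3 -m jog '[{"slide":[-0.3,-0.1,-2],"delta_rot":[0,0,0],"fingers":0},{"slide":[0,0,-1.2],"delta_rot":[0,0,0],"fingers":0},{"slide":[0,0,-0.5],"delta_rot":[0,0,0],"fingers":0},{"slide":[0,0,0],"delta_rot":[0,0,0],"fingers":0},{"slide":[0,0,0],"delta_rot":[0,0,0],"fingers":0}]'; python3 tail.py
python3 -m jog '[{"slide":[0,0,-0.1],"delta_rot":[0,0,0],"fingers":0},{"slide":[0,0,-0.1],"delta_rot":[0,0,0],"fingers":0},{"slide":[0,0,-0.1],"delta_rot":[0,0,0],"fingers":0},{"slide":[0,0,0],"delta_rot":[0,0,0],"fingers":0}]'; python3 tail.py
```

```text
time: 8.02
eef_pos: [0.5645, 0.1751, 0.0688]
tool_rot: [0.033, 0.988, -0.005, 0.15]
force: [1.0, -1.4, -8.2]
opening: 0.0134
grip_force: 60.0
tail [-61.8526  -0.7821  18.7652] front [43.1693 -0.9788 51.4815] tcp [-19.8407  -0.8744  68.8259] tilt 0.3019910993544242 yaw -0.0018720851756671793 roll 0.0003668754209066021 F [ 0.9813 -1.4449 -8.1563] [0.1495 0.5339 0.0105]
time: 8.52
eef_pos: [0.5638, 0.175, 0.0652]
tool_rot: [0.033, 0.988, -0.005, 0.15]
force: [0.2, -0.7, -8.3]
opening: 0.0134
grip_force: 60.0
tail [-62.6562  -0.9512  15.1944] front [42.418  -1.1305 47.7425] tcp [-20.5641  -1.0221  65.1878] tilt 0.3003894074819648 yaw -0.0017056445412461762 roll -2.4068067973693e-05 F [ 0.1996 -0.6797 -8.2941] [0.1086 0.5494 0.0245]
```

```bash
python3 -m jog '[{"slide":[0,0,-0.1],"delta_rot":[0,0,0],"fingers":0},{"slide":[0,0,0],"delta_rot":[0,0,0],"fingers":0}]'; python3 tail.py
python3 -m jog '[{"slide":[0,0,-0.1],"delta_rot":[0,0,0],"fingers":0},{"slide":[0,0,0],"delta_rot":[0,0,0],"fingers":0},{"slide":[0,0,0],"delta_rot":[0,0,0],"fingers":0}]'; python3 tail.py
```

```text
time: 8.78
eef_pos: [0.5641, 0.175, 0.0644]
tool_rot: [0.033, 0.988, -0.005, 0.15]
force: [0.7, 0.1, -7.6]
opening: 0.0136
grip_force: 60.0
tail [-62.3877  -0.9162  14.3565] front [42.669  -1.1081 46.9607] tcp [-20.3223  -0.9972  64.3723] tilt 0.30092364102233005 yaw -0.0018263995946999649 roll 0.00011121663535232362 F [ 0.7347  0.12   -7.6212] [0.1676 0.6015 0.0453]
time: 9.15
eef_pos: [0.5643, 0.1751, 0.0639]
tool_rot: [0.033, 0.988, -0.005, 0.15]
force: [-0.7, -1.2, -1.1]
opening: 0.0135
grip_force: 60.0
tail [-62.0899  -0.8679  13.8792] front [42.9356 -1.0536 46.5844] tcp [-20.0725  -0.9514  63.9354] tilt 0.30188484529427584 yaw -0.0017680078172346038 roll 0.0002474605856588076 F [-0.721  -1.2269 -1.0692] [ 0.031   0.8094 -0.0174]
```

```bash
python3 -m jog '[{"slide":[0,0,0.15],"delta_rot":[0,0,0],"fingers":0},{"slide":[-0.25,0.016,0],"delta_rot":[0,0,0],"fingers":0},{"slide":[-0.25,0.016,0],"delta_rot":[0,0,0],"fingers":0},{"slide":[-0.25,0.016,0],"delta_rot":[0,0,0],"fingers":0},{"slide":[-0.15,0.01,0],"delta_rot":[0,0,0],"fingers":0},{"slide":[0,0,0],"delta_rot":[0,0,0],"fingers":0},{"slide":[0,0,0],"delta_rot":[0,0,0],"fingers":0}]'; python3 tail.py
python3 - <<'E'
from tail import *
import pickle
c=cam('wrist');im=cams.get_image('wrist');cv2.imwrite('pics/w2.png',im);pickle.dump(c,open('c2.pkl','wb'))
cv2.imwrite('pics/v2.png',cv2.resize(im[40:220,180:450],(800,533),interpolation=2))
E
```

```text
time: 10.02
eef_pos: [0.5548, 0.1756, 0.0647]
tool_rot: [0.033, 0.988, -0.005, 0.149]
force: [-0.4, 0.2, -8.2]
opening: 0.0138
grip_force: 60.0
tail [-71.7071  -0.9694  14.7412] front [33.3704 -1.1666 47.2786] tcp [-29.6098  -1.0479  64.7302] tilt 0.30028772900003425 yaw -0.0018767238758902235 roll -1.2922404636480853e-05 F [-0.4184  0.1628 -8.2457] [ 0.1131  0.5509 -0.0149]
```

View pics/v2.png

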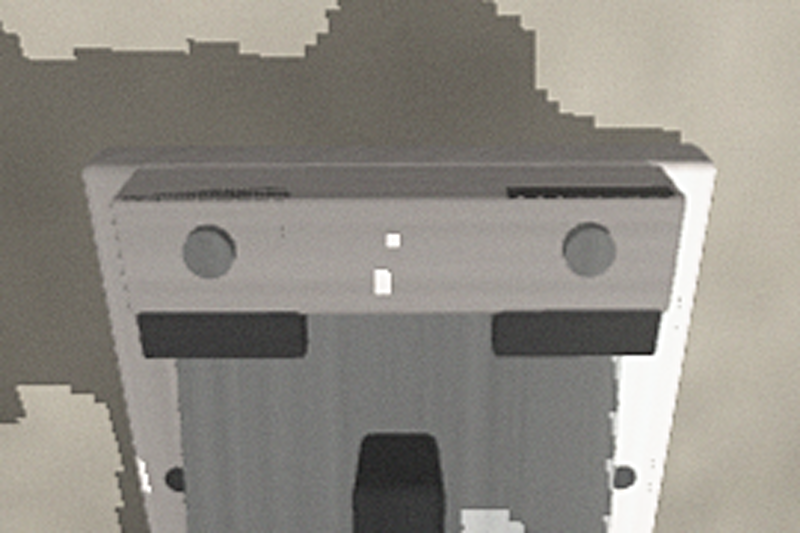

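The tail is under both lips and central: the lips span columns 140–660 of the crop and the plate 180–613. Next I'll find the wall.

```bash
python3 -m jog '[{"slide":[-0.1,0.006,0],"delta_rot":[0,0,0],"fingers":0},{"slide":[0,0,0],"delta_rot":[0,0,0],"fingers":0}]'; python3 tail.py;  python3 -m jog '[{"slide":[-0.1,0.006,0],"delta_rot":[0,0,0],"fingers":0},{"slide":[0,0,0],"delta_rot":[0,0,0],"fingers":0},{"slide":[0,0,0],"delta_rot":[0,0,0],"fingers":0}]'; python3 tail.py
```

```text
time: 10.32
eef_pos: [0.5545, 0.1757, 0.065]
tool_rot: [0.033, 0.988, -0.005, 0.15]
force: [1.5, -0.9, -9.1]
opening: 0.0129
grip_force: 60.0
tail [-71.8906  -0.8657  14.9564] front [33.1323 -1.0353 47.6695] tcp [-29.8771  -0.9448  65.0158] tilt 0.30195994219170874 yaw -0.0016149553843813047 roll 0.00030543232606299736 F [ 1.4894 -0.921  -9.1329] [0.1224 0.3384 0.049 ]
time: 10.7
eef_pos: [0.5542, 0.1758, 0.0652]
tool_rot: [0.033, 0.988, -0.005, 0.151]
force: [4.2, -0.5, -10.5]
opening: 0.0136
grip_force: 60.0
tail [-72.1517  -0.7423  15.0956] front [32.8286 -0.9274 47.9452] tcp [-30.2033  -0.842   65.2096] tilt 0.30326039382587483 yaw -0.0017632034665436675 roll 0.0006968607375810766 F [  4.2252  -0.4981 -10.4545] [-0.0747 -0.2805  0.066 ]
```

```bash
python3 -m jog '[{"slide":[0.1,-0.006,-0.06],"delta_rot":[0,0,0],"fingers":0},{"slide":[0,0,-0.07],"delta_rot":[0,0,0],"fingers":0},{"slide":[0,0,0],"delta_rot":[0,0,0],"fingers":0},{"slide":[0,0,0],"delta_rot":[0,0,0],"fingers":0}]'; python3 tail.py
```

```text
time: 11.2
eef_pos: [0.5546, 0.1758, 0.0642]
tool_rot: [0.033, 0.988, -0.005, 0.151]
force: [2.6, -1.4, -1.2]
opening: 0.0134
grip_force: 60.0
tail [-71.7911  -0.7794  14.1001] front [33.2134 -0.971  46.8721] tcp [-29.8057  -0.8743  64.1831] tilt 0.3025210189562471 yaw -0.0018247689484245618 roll 0.0004956470282879346 F [ 2.6331 -1.4214 -1.2102] [ 0.0328 -0.052   0.0444]
```

```bash
python3 -m jog '[{"slide":[0.23,-0.015,-0.21],"delta_rot":[0.003,0.05,0],"fingers":0},{"slide":[0,0,0],"delta_rot":[0,0,0],"fingers":0},{"slide":[0.21,-0.014,-0.225],"delta_rot":[0.003,0.05,0],"fingers":0},{"slide":[0,0,0],"delta_rot":[0,0,0],"fingers":0},{"slide":[0,0,0],"delta_rot":[0,0,0],"fingers":0}]'; python3 tail.py
```

```text
time: 11.82
eef_pos: [0.5591, 0.1756, 0.0597]
tool_rot: [0.033, 0.994, -0.003, 0.102]
force: [4.5, 0.6, -1.3]
opening: 0.0135
grip_force: 60.0
tail [-72.0557  -0.7024  13.958 ] front [35.6645 -0.8866 36.2365] tcp [-25.3449  -0.7786  59.6657] tilt 0.20394291012701982 yaw -0.0017099296068978287 roll -0.00010374332810789491 F [ 4.5424  0.6444 -1.2707] [ 0.2717 -0.396  -0.0732]
```

```bash
python3 -m jog '[{"slide":[0.22,-0.014,-0.235],"delta_rot":[0.003,0.05,0],"fingers":0},{"slide":[0,0,0],"delta_rot":[0,0,0],"fingers":0},{"slide":[0.21,-0.014,-0.245],"delta_rot":[0.003,0.05,0],"fingers":0},{"slide":[0,0,0],"delta_rot":[0,0,0],"fingers":0},{"slide":[0,0,0],"delta_rot":[0,0,0],"fingers":0}]'; python3 tail.py
python3 - <<'E'
from tail import *
import pickle
c=cam('wrist');im=cams.get_image('wrist');cv2.imwrite('pics/w3.png',im);pickle.dump(c,open('c3.pkl','wb'))
s=cams.get_image('side');cv2.imwrite('pics/s3.png',s)
cv2.imwrite('pics/v3.png',np.vstack([cv2.resize(im[40:220,180:450],(510,340)),cv2.resize(s[125:210,260:387],(510,255+5),interpolation=2)]))
E
```

```text
time: 12.45
eef_pos: [0.5627, 0.1751, 0.0546]
tool_rot: [0.033, 0.998, -0.002, 0.051]
force: [4.9, 0.4, -0.6]
opening: 0.0135
grip_force: 60.0
tail [-72.7956  -0.9614  13.8317] front [36.6273 -1.1249 25.084 ] tcp [-21.6951  -0.9924  54.5726] tilt 0.10247291374263091 yaw -0.0014946113202988648 roll -0.0012783519740437862 F [ 4.8838  0.4147 -0.62  ] [ 0.3877 -0.4435  0.0026]
```

View pics/v3.png

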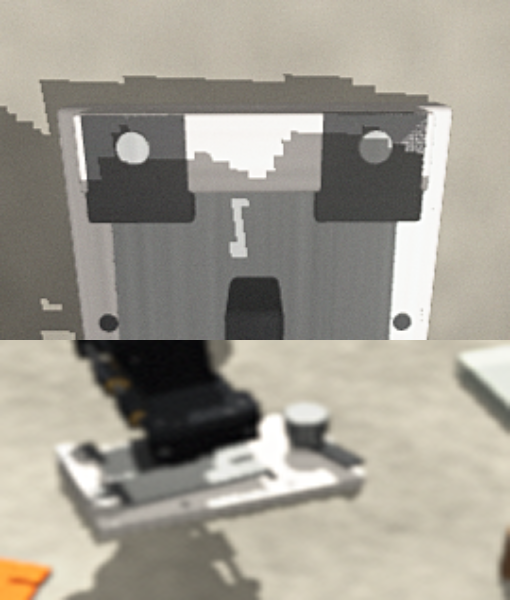

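The plate sits centred under the lips and is almost down. I'll lower it the rest of the way.

```bash
python3 -m jog '[{"slide":[0.19,-0.012,-0.255],"delta_rot":[0.003,0.05,0],"fingers":0},{"slide":[0,0,0],"delta_rot":[0,0,0],"fingers":0},{"slide":[0.09,-0.006,-0.13],"delta_rot":[0.0015,0.025,0],"fingers":0},{"slide":[0,0,0],"delta_rot":[0,0,0],"fingers":0},{"slide":[0,0,0],"delta_rot":[0,0,0],"fingers":0}]'; python3 tail.py
python3 -m jog '[{"slide":[0.09,-0.006,-0.13],"delta_rot":[0.0015,0.027,0],"fingers":0},{"slide":[0,0,0],"delta_rot":[0,0,0],"fingers":0},{"slide":[0,0,0],"delta_rot":[0,0,0],"fingers":0}]'; python3 tail.py
```

```text
time: 13.18
eef_pos: [0.5648, 0.1748, 0.0504]
tool_rot: [0.033, 0.999, -0.001, 0.012]
force: [3.1, -0.4, -1.7]
opening: 0.0136
grip_force: 60.0
tail [-73.6418  -1.1722  13.7259] front [36.3255 -1.3368 16.4006] tcp [-19.5164  -1.1786  50.3527] tilt 0.02431776353709417 yaw -0.0014959810073864972 roll -0.00211228741545368 F [ 3.1019 -0.4489 -1.7224] [ 0.2747 -0.2245  0.0011]
time: 13.55
eef_pos: [0.5655, 0.1748, 0.0493]
tool_rot: [0.033, 0.999, -0.001, -0.001]
force: [-0.3, 0.6, 2.6]
opening: 0.0134
grip_force: 60.0
tail [-74.0076  -1.1703  14.1643] front [35.9919 -1.2987 13.8682] tcp [-18.9127  -1.1463  49.3161] tilt -0.002691821274026452 yaw -0.0011667480728937008 roll -0.0025016382951654754 F [-0.2761  0.6018  2.6283] [ 0.1669 -0.128  -0.0047]
```

```bash
python3 -m jog '[{"slide":[0,0,0],"delta_rot":[0,0,0],"fingers":0.2},{"slide":[0,0,0],"delta_rot":[0,0,0],"fingers":0.4},{"slide":[0,0,0],"delta_rot":[0,0,0],"fingers":0.5},{"slide":[0,0,0],"delta_rot":[0,0,0],"fingers":0.5},{"slide":[0,0,1],"delta_rot":[0,0,0],"fingers":0.5},{"slide":[1,0,4],"delta_rot":[0,0,0],"fingers":0.5},{"slide":[4,0,4],"delta_rot":[0,0,0],"fingers":1},{"slide":[4,0,4],"delta_rot":[0,0,0],"fingers":1},{"slide":[3,0,2],"delta_rot":[0,0,0],"fingers":1},{"slide":[0,0,0],"delta_rot":[0,0,0],"fingers":1},{"slide":[0,0,0],"delta_rot":[0,0,0],"fingers":1},{"slide":[0,0,0],"delta_rot":[0,0,0],"fingers":1}]'
python3 - <<'E'
from tail import *
import pickle
print(robot.read_state()['q'])
c=cam('wrist');im=cams.get_image('wrist');cv2.imwrite('pics/w4.png',im);pickle.dump(c,open('c4.pkl','wb'))
E
```

```text
time: 15.05
eef_pos: [0.684, 0.1749, 0.1975]
tool_rot: [0.033, 0.999, -0.001, -0.003]
force: [-0.2, -0.4, -0.4]
opening: 0.0859
grip_force: 0.0
[ 0.0932  0.69    1.2467 -0.0018  1.2117 -1.4108]
```

View pics/w4.png

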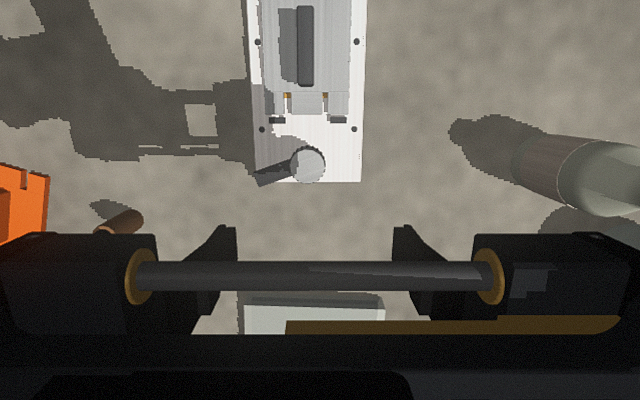

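The plate lies in the press with its rib at (305,47) and its teeth at (288–328,103). The knob top is at about (308,163), with the finger pointing left and down. The white varnish bottle is at (600,180).

Run:
```python
from tail import *
import pickle
c=pickle.load(open('c4.pkl','rb'));im=cv2.imread('pics/w4.png');g=cv2.cvtColor(im,6)
h=cv2.HoughCircles(cv2.resize(g[130:200,270:350],None,fx=4,fy=4),cv2.HOUGH_GRADIENT,1,100,param1=100,param2=20,minRadius=50,maxRadius=90)
print(h)
for q in h[0][:2]:
    w=onz(c,270+q[0]/4,130+q[1]/4,.056);print('knob',w,1000*Rp.T@(w-org))
for n,u,v in(('toothL',290,112),('toothR',326,112),('rib1',305,7),('rib2',304,85)):print(n,1000*Rp.T@(onz(c,u,v,.022 if n[0]=='t' else .055)-org))
cs=cam('side');print('varnish',onz(cs,308,128,0))
```

```text
[[[149.5 147.5  68.9]]]
knob [0.6644 0.1705 0.056 ] [80.0762  0.9956 56.    ]
toothL [ 33.1971 -16.1578  22.    ]
toothR [33.2337 18.3747 22.    ]
rib1 [-48.1985  -0.0293  55.    ]
rib2 [10.3908 -1.3882 55.    ]
varnish [0.6674 0.3738 0.    ]
```

```bash
python3 -m jog '[{"slide":[-1,-0.2,-1],"delta_rot":[0,0,-0.16],"fingers":1},{"slide":[-0.96,-0.26,-3],"delta_rot":[0,0,-0.17],"fingers":1},{"slide":[0,0,-3],"delta_rot":[0,0,-0.17],"fingers":1},{"slide":[0,0,-2],"delta_rot":[0,0,0],"fingers":1},{"slide":[0,0,0],"delta_rot":[0,0,0],"fingers":1},{"slide":[0,0,0],"delta_rot":[0,0,0],"fingers":1}]'
```

```text
time: 15.85
eef_pos: [0.6675, 0.1704, 0.11]
tool_rot: [0.279, 0.96, -0.0, -0.0]
force: [-0.7, 0.4, 0.6]
opening: 0.0867
grip_force: 0.0
```

```bash
python3 -m jog '[{"slide":[-0.3,0,-2.5],"delta_rot":[0,0,0],"fingers":1},{"slide":[0,0,-2.2],"delta_rot":[0,0,0],"fingers":1},{"slide":[0,0,-1],"delta_rot":[0,0,0],"fingers":0.8},{"slide":[0,0,0],"delta_rot":[0,0,0],"fingers":0.6},{"slide":[0,0,0],"delta_rot":[0,0,0],"fingers":0.5},{"slide":[0,0,0],"delta_rot":[0,0,0],"fingers":0.42},{"slide":[0,0,0],"delta_rot":[0,0,0],"fingers":0.3},{"slide":[0,0,0],"delta_rot":[0,0,0],"fingers":0.3},{"slide":[0,0,0],"delta_rot":[0,0,0],"fingers":0.3},{"slide":[0,0,0],"delta_rot":[0,0,0],"fingers":0.3}]' 40
```

```text
time: 17.1
eef_pos: [0.6634, 0.1695, 0.0525]
tool_rot: [0.279, 0.96, -0.001, -0.002]
force: [-1.8, -3.0, 3.3]
opening: 0.0312
grip_force: 40.0
```

```bash
python3 -m jog '[{"slide":[0,0,0],"delta_rot":[0,0,-0.05],"fingers":0.3},{"slide":[0,0,0],"delta_rot":[0,0,-0.1],"fingers":0.3},{"slide":[0,0,0],"delta_rot":[0,0,-0.12],"fingers":0.3},{"slide":[0,0,0],"delta_rot":[0,0,-0.12],"fingers":0.3},{"slide":[0,0,0],"delta_rot":[0,0,-0.12],"fingers":0.3},{"slide":[0,0,0],"delta_rot":[0,0,-0.12],"fingers":0.3},{"slide":[0,0,0],"delta_rot":[0,0,-0.12],"fingers":0.3},{"slide":[0,0,0],"delta_rot":[0,0,-0.12],"fingers":0.3},{"slide":[0,0,0],"delta_rot":[0,0,-0.12],"fingers":0.3},{"slide":[0,0,0],"delta_rot":[0,0,-0.12],"fingers":0.3},{"slide":[0,0,0],"delta_rot":[0,0,-0.12],"fingers":0.3},{"slide":[0,0,0],"delta_rot":[0,0,-0.12],"fingers":0.3},{"slide":[0,0,0],"delta_rot":[0,0,-0.12],"fingers":0.3},{"slide":[0,0,0],"delta_rot":[0,0,-0.12],"fingers":0.3},{"slide":[0,0,0],"delta_rot":[0,0,-0.1],"fingers":0.3},{"slide":[0,0,0],"delta_rot":[0,0,-0.06],"fingers":0.3},{"slide":[0,0,0],"delta_rot":[0,0,0],"fingers":0.3},{"slide":[0,0,0],"delta_rot":[0,0,0],"fingers":0.3}]' 40; python3 -c "
from station import robot;s=robot.read_state();print(s['wrist_torque'],s['q'])"
```

```text
time: 19.35
eef_pos: [0.6638, 0.1696, 0.0524]
tool_rot: [0.916, 0.401, 0.0, -0.001]
force: [-1.6, -4.7, 4.6]
opening: 0.0311
grip_force: 40.0
[-0.85096904  0.38659828 -0.11827437] [0.08653108 0.83931699 1.39468707 0.00257927 0.90782673 0.83016684]
```

```bash
for i in 1; do python3 -m jog '[{"slide":[0,0,0],"delta_rot":[0,0,-0.05],"fingers":0.3},{"slide":[0,0,0],"delta_rot":[0,0,-0.05],"fingers":0.3},{"slide":[0,0,0],"delta_rot":[0,0,0],"fingers":0.3}]'; python3 -c "
from station import robot;s=robot.read_state();print(s['wrist_torque'],s['q'][5])"; done;  python3 -m jog '[{"slide":[0,0,0],"delta_rot":[0,0,-0.05],"fingers":0.3},{"slide":[0,0,0],"delta_rot":[0,0,-0.05],"fingers":0.3},{"slide":[0,0,0],"delta_rot":[0,0,0],"fingers":0.3}]'; python3 -c "
from station import robot;s=robot.read_state();print(s['wrist_torque'],s['q'][5])"
```

```text
time: 19.73
eef_pos: [0.6638, 0.1695, 0.0525]
tool_rot: [0.935, 0.355, 0.0, -0.001]
force: [-2.3, -5.9, 3.2]
opening: 0.0309
grip_force: 40.0
[-0.83962254  0.364695   -0.09111989] 0.9302321361972475
time: 20.1
eef_pos: [0.6642, 0.1698, 0.0524]
tool_rot: [0.951, 0.309, 0.001, -0.001]
force: [-0.2, -5.4, 3.1]
opening: 0.0309
grip_force: 40.0
[-0.85602597  0.22202809  0.46708791] 1.0286128315135104
```

```bash
python3 -m jog '[{"slide":[0,0,0],"delta_rot":[0,0,-0.04],"fingers":0.3},{"slide":[0,0,0],"delta_rot":[0,0,0],"fingers":0.3}]'; python3 -c "
from station import robot;s=robot.read_state();print(s['wrist_torque'],s['q'][5])"
```

```text
time: 20.35
eef_pos: [0.6647, 0.1701, 0.0524]
tool_rot: [0.957, 0.289, 0.002, -0.001]
force: [1.1, -4.0, 1.0]
opening: 0.0309
grip_force: 40.0
[-0.78272419 -0.09727252  0.45111608] 1.068988347302114
```

```bash
python3 -m jog '[{"slide":[0,0,0],"delta_rot":[0,0,0],"fingers":0.3},{"slide":[0,0,0],"delta_rot":[0,0,0],"fingers":0.45},{"slide":[0,0,0],"delta_rot":[0,0,0],"fingers":0.6},{"slide":[0,0,0],"delta_rot":[0,0,0],"fingers":0.8},{"slide":[0,0,0],"delta_rot":[0,0,0],"fingers":0.9},{"slide":[0,0,1],"delta_rot":[0,0,0],"fingers":0.9},{"slide":[0,0,3],"delta_rot":[0,0,0],"fingers":0.9},{"slide":[0,0,5],"delta_rot":[0,0,0],"fingers":1},{"slide":[-1,-5,5],"delta_rot":[0,0,0.17],"fingers":1},{"slide":[-2,-4,3],"delta_rot":[0,0,0.17],"fingers":1},{"slide":[-2,0,1],"delta_rot":[0,0,0.17],"fingers":1},{"slide":[-2,0,0],"delta_rot":[0,0,0.17],"fingers":1},{"slide":[0,0,0],"delta_rot":[0,0,0.17],"fingers":1},{"slide":[0,0,0],"delta_rot":[0,0,0.1],"fingers":1},{"slide":[0,0,0],"delta_rot":[0,0,0],"fingers":1},{"slide":[0,0,0],"delta_rot":[0,0,0],"fingers":1}]'
python3 - <<'E'
from tail import *
import pickle
c=cam('wrist');im=cams.get_image('wrist');cv2.imwrite('pics/w5.png',im);pickle.dump(c,open('c5.pkl','wb'))
cv2.imwrite('pics/v5.png',cv2.resize(im[20:220,180:460],(800,571),interpolation=2))
E
```

```text
time: 22.35
eef_pos: [0.5951, 0.0865, 0.2264]
tool_rot: [0.72, 0.694, 0.0, -0.001]
force: [-0.2, -0.6, -0.3]
opening: 0.0867
grip_force: 0.0
```

View pics/v5.png

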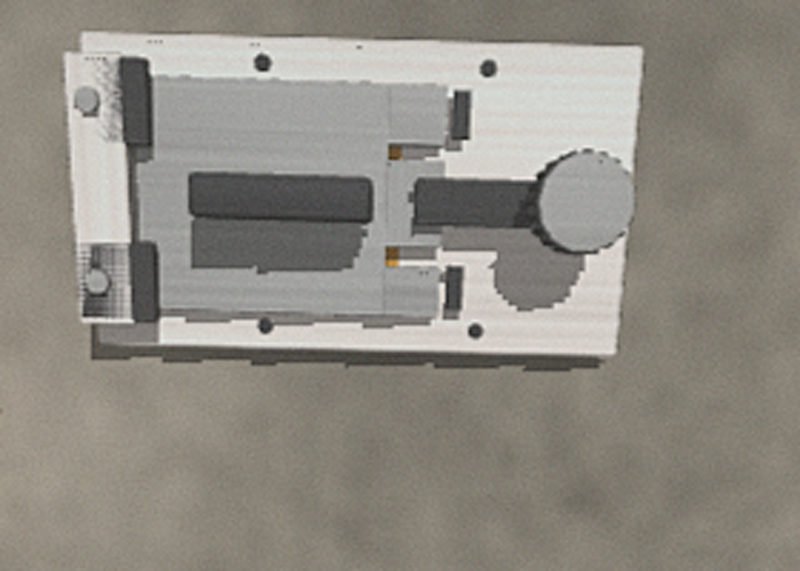

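The plate lies flat between the wall and the tabs. The clamp finger, at (415–530,203), points along the press axis over the middle tooth, and the arm is clear. I'm handing it in.

```bash
python3 -c "
from station import workorder;print(workorder.finish_job())"
```

```text
the job is handed in; nothing more can be done
None
```

I handed the job in at about 22 s of the 72 s allowed; no verdict came back. The last picture shows the plate flat and central under the lips and the clamp finger over its middle tooth. The knob was turned until its torque rose and levelled off, which I took as the stop.

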